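Set the food dehydrator to level 5 and start it

TASK

Get the food dehydrator in the pantry going on level 5: with a fingertip, push the pointer bar of the rotary selector on its lid round clockwise, click by click, to level 5 (the fifth dot after the ring-shaped off mark), and only then press the start button beside it and let it spring back. Turn the selector by gentle pushing, not by gripping it, and leave the jars and the tin standing where they are.

Things in the scene. Friction and masses are not known exactly. Their poses are not given: they have to be found in the camera images.
- dryer: Round food dehydrator, fixed: 282 mm across, grey base, four pale slotted trays, grey lid, black round control deck 210 mm across, its flat top 192 mm above the bench. Origin: centre of its underside. z up, x away from its front (the robot is roughly on its -x side), y left. On the deck, at x = 0: the selector (axis at y = +36 mm) and the start button (y = -52 mm)
- off_mark (a point): The off mark, a flat white ring of 10 mm on the deck, 43.5 mm from the selector's axis. From it, clockwise seen from above, follow seven white dots of 5 to 7 mm on the same circle, 30 degrees apart: levels 1 to 7. Seen from above and counted anticlockwise from the dehydrator's x axis, off lies at +105 degrees and level 5 at -45 degrees
- selector_axis (a point): Point on the selector's axis at the top of its bar, 29.5 mm above the deck (221.5 mm above the bench). The selector is a grey skirt of 60 mm diameter, its top 8 mm above the deck, with an upright straight bar across its middle: 54 mm long, 11 mm wide, 21.5 mm above the skirt. The point's axes turn with it: x along the bar to its pointer end, z up
- pointer_tip (a point): Pointer end of the bar at its top, 27 mm from the axis. A white line on top of the bar runs from the axis to this end; the other half of the bar is plain
- selector (a joint): Selector angle, rad: 0 at off, grows clockwise seen from above, a click every 0.5236 (30 degrees), level 5 at 2.618, stops just past off and level 7. A spring detent holds each click: about 0.08 N m to leave it (4 N at 20 mm from the axis); past half way it jumps into the next click by itself and stays. Starts at off, level 1 or 2 (rarely caught between)
- start_top (a point): Centre of the top of the round start button when up, 207 mm above the bench (15 mm above the deck). Button of 24 mm diameter, bare metal, in a grey collar of 40 mm diameter whose top stands 6 mm above the deck
- start (a joint): Start button travel in m: 0 up, 0.005 fully pressed; springs back by itself. About 1.5 N starts it moving and 5 N presses it fully; it counts as pressed beyond 0.0035
- jar_low: Loose low glass jar with a metal lid, 72 mm across, about 85 mm high; origin: centre of its underside. To be left alone
- jar_tall: Loose tall glass jar with a white lid, 66 mm across, about 140 mm high; origin: centre of its underside. To be left alone
- tin: Loose food tin with a paper label, 67 mm across, about 100 mm high; origin: centre of its underside. To be left alone

How it is judged:
On the way, in this order (a step that is already met when the one before it is completed fails the run):
1. the selector rests at level 5, the start button still up (value of joint selector between 2.49 and 2.75 rad and value of joint start below 0.002 m), for 0.3 s.
2. the start button is pressed with the selector at level 5 (value of joint start above 0.0035 m and value of joint selector between 2.49 and 2.75 rad), for 0.05 s.
At the end, for the whole second after the job is handed in: The selector stands in the level-5 click (2.618 rad within 0.13), the start button has been pressed after that and is up again, and the two jars and the tin stand within 15 mm of where they began (value of joint selector between 2.49 and 2.75 rad and value of joint start below 0.001 m and distance of each of jar_low, jar_tall, tin from where it was at the start of the episode below 0.015 m); the robot touches nothing.
It fails at once if the start button is pressed while the selector is not at level 5 (value of joint start above 0.0035 m and (value of joint selector below 2.49 rad or value of joint selector above 2.75 rad)).
It fails at once if the selector is gripped or forced: more than 30 N between fingers and selector (contact force between the fingers and selector above 30 N).
It fails at once if the low jar is shifted, lifted or tipped (distance of jar_low from where it was at the start of the episode above 0.03 m or angle between jar_low's own z axis and vertical above 0.3 rad).
It fails at once if the tall jar is shifted, lifted or tipped (distance of jar_tall from where it was at the start of the episode above 0.03 m or angle between jar_tall's own z axis and vertical above 0.3 rad).
It fails at once if the tin is shifted, lifted or tipped (distance of tin from where it was at the start of the episode above 0.03 m or angle between tin's own z axis and vertical above 0.3 rad).
It also fails if it takes over 56 s, if anything falls off the work surface, if the arm or the gripper's body presses on something with over 40 N, if the wrist force passes 120 N, or if a joint passes its speed limit or range.

ROBOT

A 6-joint arm with a two-finger parallel gripper is mounted at the origin on the work surface. World frame = base frame: x ahead of the robot, y to its left, z up, the work surface at z = 0. Lengths are in m, angles in rad, forces in N, time in s.
With the tool pointing down it reaches from about 0.15 to 0.775 m from the base axis. Payload 6.1 kg.
Tool frame: the origin (TCP) lies midway between the tips of the shut fingers; the grasp point (between the pads) lies env.pinch_z behind it (env.pinch_z is the distance from the TCP to the grasp point, in m); y points along the fingers, z is the direction in which the jaws open and shut, and the axes are right-handed (so a half turn about y gives the same grasp; the last joint's range is limited). The gripper opens to 85 mm and grips with 20 to 120 N. Pads are 22 mm wide; open, the fingers measure 114 mm over their backs; the gripper's body (76 mm by 85 mm) begins 54 mm behind the grasp point. The pads swing forward as they close: fully open they stand 13 mm farther back than shut.
Start: joints at [-1.25, 0.126, -0.04, 1.405, 0, 1.571], TCP at [0.166, -0.498, 0.231] pointing down, gripper open.
Joint ranges: [-2.72, 2.72], [-0.95, 1.95], [-1.27, 1.35], [-1.78, 2.02], [-1.46, 1.47], [-3.14, 3.14]. Speed limits (rad/s): [2.39, 2.39, 3.01, 3.14, 3.14, 3.14].

INTERFACE

Orientations are given as a rotation vector (axis times angle).
In Python, from rig import env gives the robot as it stands. The module is installed in compiled form; this text tells all that it offers. Calls block until the motion is done:
- env.move_pose(position, orientation): joint-space move of the TCP to a pose.
- env.move_straight(position, speed=0.15, orientation=None, contact_N=None): straight line of the TCP; orientation=None keeps the orientation; speed is the mean speed in m/s. With contact_N (N) it stops when the force on the tool has changed by that much, and returns True; else False.
- env.move_j(angles): joint-space move.
- env.open_gripper() and env.close(grasp_force=None): open the fingers fully, or close them until they stop; grasp_force is the grip in N (None keeps the last).
- env.dwell(seconds).
- env.solve_ik(position, orientation): joint angles nearest the present ones, or None.
- env.capture(name): name is "scene" or "top" or "wrist"; returns the picture (400x640x3 uint8, red, green, blue); there is no depth.
- env.camera_info(name): a dict with "mtx" (3x3 intrinsics, pixels), "distortion" ([k1, k2, p1, p2, k3] as OpenCV has them; the pictures are not rectified), "cam_to_world" (4x4, takes a point from camera to world coordinates). Camera axes: x right, y down, z forward; pixel columns grow to the right and rows downward; lengths in m; the calibration is good to about 2 mm. A picture is of the moment at which its call begins: read the wrist's pose just before it. camera_info takes no time and is no camera call; for the wrist camera it gives the pose at the moment of the call.
A pose or a line that the arm cannot do raises env.Unreachable and nothing moves.
- env.hand_in(): hands the job in, once; it reports no verdict.
Trained networks look in the newest picture that a camera, given by its name, has taken for a name from the list of things; names that differ only in an ending like _2 or _b are one class to them, and where a whole thing is asked for, a point or a joint stands for the part that bears it (a point fixed in the world has none). Each returns a list of dicts, best first, with "confidence" (0 to 1); they miss things now and then, are a little off and sometimes report something else, mostly with a low value. They report only what shows in the picture. A call takes as long as a camera call.
- env.boxes_of(camera, thing): "bbox" ([left, top, right, bottom] in pixels, round what is visible of it).
- env.regions_of(camera, thing): "mask" (400x640 bool, what is visible of it) and "bbox" ([left, top, right, bottom] in pixels, round what is visible of it).
- env.spot_point(camera, thing): "pixel" ([column, row] in pixels: a listed point, or the origin of a listed thing).
Readings, each from a call of its own:
- env.read_time(): time.
- env.read_joint_positions(): joint angles.
- env.read_joint_velocities(): joint speeds.
- env.read_joint_efforts(): joint torques, N m.
- env.read_tool_pos(): TCP position.
- env.read_eef_rot(): TCP orientation.
- env.read_ft_force(): force on the tool from outside, world axes, zero at the start.
- env.read_ft_torque(): the same for the moment, N m.
- env.read_finger_gap(): finger opening in m.
Only numpy, scipy, OpenCV 4.12 (cv2) and the standard library are available. Lean on these libraries where they do the work, as an engineer would, in place of code of your own. Each camera call takes 0.05 s, during which the arm holds its last target.

## Working session

There is one attempt and no reset: what is moved stays moved. The work goes in short steps, each a Python script; the robot and the scene stay as the last script left them, time stands still between calls to the robot, and variables do not carry over. Pictures are saved under pics/ and viewed, and the job is handed in when it is done.

```bash
mkdir -p pics; cat > h.py <<'E'
import numpy as np, cv2
from rig import env
def ray(cam,px):
    i=env.camera_info(cam); T=np.array(i["cam_to_world"])
    u=cv2.undistortPoints(np.array([[px]],float),np.array(i["mtx"]),np.array(i["distortion"]))[0,0]
    d=T[:3,:3]@np.array([u[0],u[1],1.]); return T[:3,3],d
def at_z(cam,px,z):
    o,d=ray(cam,px); return o+d*(z-o[2])/d[2]
def save(cam,n):
    im=env.capture(cam); cv2.imwrite(f"pics/{n}.png",im[:,:,::-1]); return im
E
python3 - <<'E'
from h import *
print(env.read_time(),env.read_eef_rot(),env.pinch_z,env.read_finger_gap())
for c in ["top","scene"]:
    save(c,c+"0")
    print(c,env.camera_info(c)["cam_to_world"])
    for t,z in [("dryer",0),("off_mark",.192),("selector_axis",.2215),("pointer_tip",.2215),("start_top",.207),("jar_low",0),("jar_tall",0),("tin",0)]:
        for r in env.spot_point(c,t)[:2]:
            print(t,np.round(r["pixel"],1),round(r["confidence"],2),at_z(c,r["pixel"],z).round(4))
print(env.read_time())
E
```

```text
0.0 [-0.331665    2.04980559 -2.04638702] 0.0187 0.08530399153284267
top [[-0.01881702 -0.99236118  0.12192298  0.50948202]
 [-0.99972797  0.01699404 -0.01597463  0.0623638 ]
 [ 0.01378064 -0.12219041 -0.992411    1.24170184]
 [ 0.          0.          0.          1.        ]]
dryer [338.6 252.9] 0.34 [ 0.5254 -0.037   0.    ]
off_mark [277.1 263.3] 0.81 [0.5042 0.1044 0.192 ]
selector_axis [295.3 253.9] 0.58 [0.5222 0.0669 0.2215]
pointer_tip [286.8 248.1] 0.98 [0.534  0.0836 0.2215]
start_top [339.8 251. ] 0.44 [ 0.5265 -0.0229  0.207 ]
jar_low [215.8 214. ] 0.64 [0.6252 0.2598 0.    ]
jar_tall [321.  166.3] 0.96 [0.739  0.0008 0.    ]
tin [401.7 227.5] 0.67 [ 0.5842 -0.1926  0.    ]
scene [[ 0.50942686  0.70247351 -0.49700628  1.25499348]
 [ 0.8603633  -0.42660109  0.27890233 -0.30542759]
 [-0.01610192 -0.5696863  -0.82170448  1.1958944 ]
 [ 0.          0.          0.          1.        ]]
off_mark [320.4 148.7] 0.6 [0.5116 0.1168 0.192 ]
selector_axis [303.6 152.8] 0.84 [0.5221 0.0577 0.2215]
pointer_tip [314.7 153.2] 0.89 [0.5391 0.0829 0.2215]
start_top [279.1 168.3] 0.56 [ 0.524  -0.0205  0.207 ]
jar_low [375.  196.5] 0.9 [0.6265 0.2437 0.    ]
jar_tall [330.1 263. ] 0.88 [0.7503 0.004  0.    ]
tin [243.1 249.3] 0.76 [ 0.5817 -0.1909  0.    ]
0.9
```

```bash
python3 - <<'E'
import cv2
for c,(x,y) in {"top":(190,150),"scene":(200,90)}.items():
    im=cv2.imread(f"pics/{c}0.png")
    cv2.imwrite(f"pics/{c}0z.png",cv2.resize(im[y:y+180,x:x+240],None,fx=3.3,fy=3.3,interpolation=cv2.INTER_CUBIC))
E
```

```text
(no output)
```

View pics/top0.png

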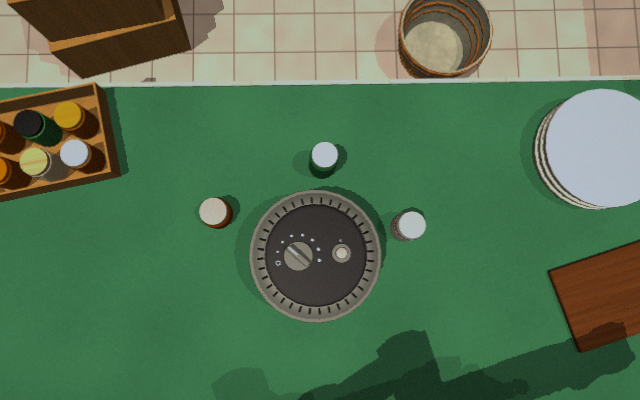

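View pics/scene0.png

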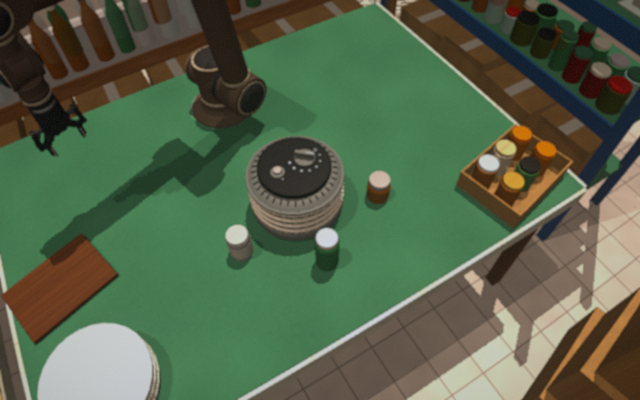

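```bash
ls pics
```

```text
scene0.png
scene0z.png
top0.png
top0z.png
```

View pics/top0z.png

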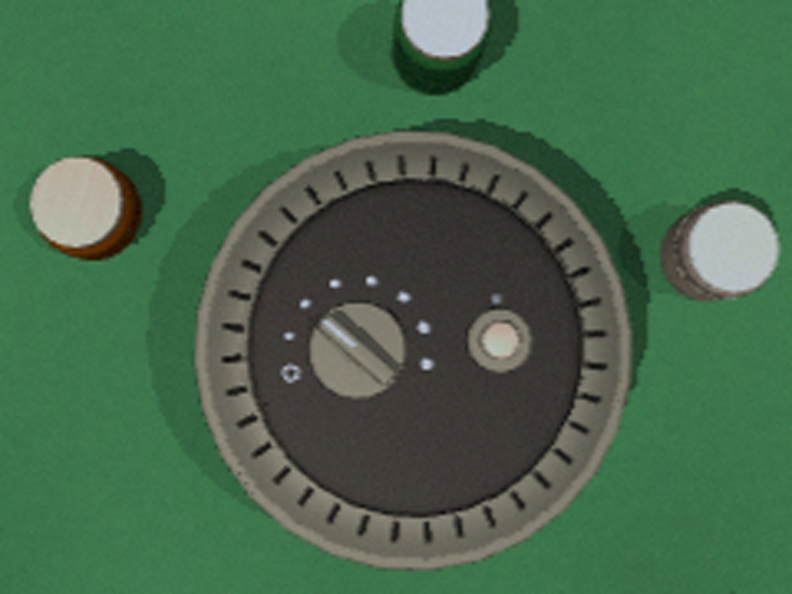

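View pics/scene0z.png

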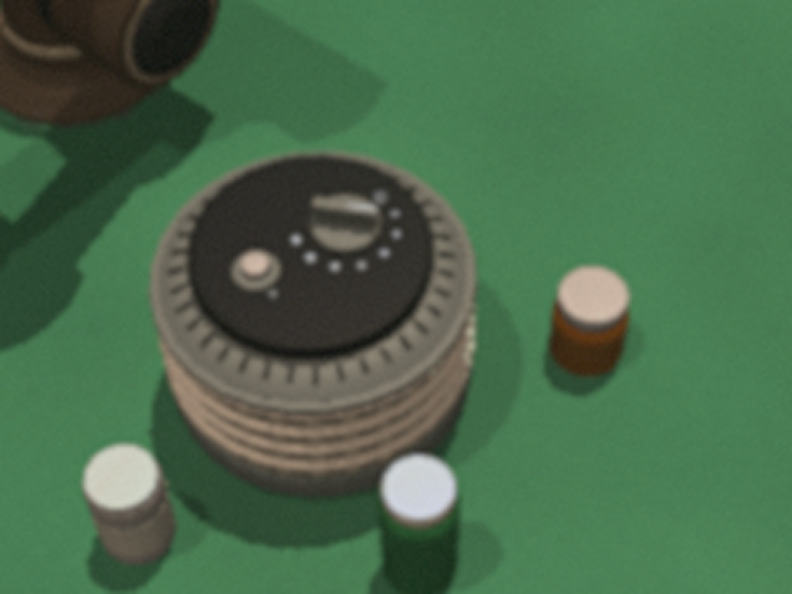

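The top view shows the ring at pixel (278,263) and seven dots running clockwise to about (319,260). The knob is at about (298,256), with its white line toward level 1 or 2. The button is at about (341,253). I'll fit the dehydrator's pose next.

```bash
python3 - <<'E'
from h import *
from scipy.optimize import least_squares
im=cv2.imread("pics/top0.png"); g=cv2.cvtColor(im,cv2.COLOR_BGR2GRAY).astype(float)
z=np.array([(290,373),(289,336),(305,303),(335,284),(371,281),(404,297),(424,327),(427,364)])/3.3+[190-.35,150-.35]
P=[]
for p in z:
    x,y=np.round(p).astype(int); w=np.clip(g[y-3:y+4,x-3:x+4]-95,0,None)
    yy,xx=np.mgrid[y-3:y+4,x-3:x+4]; c=[(w*xx).sum()/w.sum(),(w*yy).sum()/w.sum()]
    P.append(at_z("top",c,.192)[:2])
P=np.array(P); a=np.radians(105-30*np.arange(8))
L=np.c_[43.5e-3*np.cos(a),.036+43.5e-3*np.sin(a)]
B=at_z("top",env.spot_point("top","start_top")[0]["pixel"] if False else [501/3.3+189.65,340/3.3+149.65],.207)[:2]
print("button",B)
L2=np.r_[L,[[0,-.052]]];P2=np.r_[P,[B]]
f=lambda q:((L2@np.array([[np.cos(q[2]),np.sin(q[2])],[-np.sin(q[2]),np.cos(q[2])]])+q[:2])-P2).ravel()
s=least_squares(f,[.52,0,0],loss='soft_l1',f_scale=.002);q=s.x
print(q,np.degrees(q[2]));print((f(q)*1000).round(1).reshape(-1,2).tolist())
R=np.array([[np.cos(q[2]),-np.sin(q[2])],[np.sin(q[2]),np.cos(q[2])]])
print("axis",R@[0,.036]+q[:2],"btn",R@[0,-.052]+q[:2])
# bar line endpoints in zoom: white line start(axis)->tip
t=at_z("top",[321/3.3+189.65,319/3.3+149.65],.2215); c=at_z("top",[355/3.3+189.65,347/3.3+149.65],.2215)
d=(t-c); print(t,c,"bar angle in dryer",np.degrees(np.arctan2(d[1],d[0]))-np.degrees(q[2]))
np.save("q.npy",q)
for nm,h,px in [("low",.085,(78,202)),("tall",.14,(445,20)),("tin",.1,(733,247))]:
    print(nm,at_z("top",[px[0]/3.3+189.65,px[1]/3.3+149.65],h).round(3))
E
```

```text
button [ 0.52310111 -0.0262069 ]
[0.52063342 0.02590044 0.04770671] 2.7333934168285996
[[0.1, 0.1], [-0.2, 0.2], [-0.1, 0.0], [0.1, -0.3], [-0.4, -0.2], [-0.1, -0.0], [0.2, -0.2], [0.3, 0.2], [0.0, 0.2]]
axis [0.51891663 0.06185948] btn [ 0.52311323 -0.0260404 ]
[0.53750829 0.08332957 0.2215    ] [0.52035155 0.06311564 0.2215    ] bar angle in dryer 46.94337869799736
low [0.625 0.252 0.085]
tall [ 0.737 -0.     0.14 ]
tin [ 0.585 -0.195  0.1  ]
```

Fit residuals are under 0.5 mm. The bar stands at about 45°, which is level 2, so it needs three clicks clockwise. I'll plan and check the sweep with the fingers shut and the tool turning with the bar.

```bash
cat >> h.py <<'E'
from scipy.spatial.transform import Rotation as Ro
q=np.load("q.npy")
c,s=np.cos(q[2]),np.sin(q[2]); RD=np.array([[c,-s],[s,c]])
AX=RD@[0,.036]+q[:2]; BT=RD@[0,-.052]+q[:2]
def orient(ang,flip=0):  # tool z along world angle ang(rad), pointing down
    R0=Ro.from_rotvec([-0.331665,2.04980559,-2.04638702]).as_matrix()
    a0=np.arctan2(R0[1,2],R0[0,2])
    return (Ro.from_euler('z',ang-a0+flip*np.pi)*Ro.from_matrix(R0)).as_rotvec()
LEAD=np.radians(6)
def pose(bar_deg,off,z,r=.024,flip=0):
    """finger beside bar (bar angle in dryer frame, deg) on its ccw side, 'off' m from bar centre line"""
    a=np.radians(bar_deg)+q[2]
    p=AX+r*np.array([np.cos(a),np.sin(a)])+off*np.array([-np.sin(a),np.cos(a)])
    return np.r_[p,z],orient(a-LEAD,flip)
E
python3 - <<'E'
from h import *
print(Ro.from_rotvec(env.read_eef_rot()).as_matrix().round(3))
for f in (0,1):
  for b in (45,0,-45):
    j=env.solve_ik(*pose(b,.019,.207,flip=f)); print(f,b,None if j is None else np.round(j,2))
  for y in (0,np.pi/2): 
    j=env.solve_ik(np.r_[BT,.2],orient(y,f)); print(f,y, None if j is None else np.round(j,2))
E
```

```text
[[-0.949  0.     0.315]
 [-0.315 -0.    -0.949]
 [ 0.    -1.     0.   ]]
0 45 [ 0.18  0.14 -0.08  1.36 -0.    1.02]
0 0 [ 0.15  0.17 -0.04  1.36  0.    1.78]
0 -45 [ 0.11  0.18 -0.03  1.36  0.    2.52]
0 0 [-0.05  0.13 -0.11  1.34 -0.    1.52]
0 1.5707963267948966 [-0.05  0.12 -0.11  1.34 -0.   -0.05]
1 45 [ 0.18  0.13 -0.08  1.35  0.   -2.12]
1 0 [ 0.15  0.17 -0.04  1.36 -0.   -1.36]
1 -45 [ 0.11  0.18 -0.03  1.36 -0.   -0.62]
1 0 [-0.05  0.12 -0.11  1.34  0.   -1.62]
1 1.5707963267948966 [-0.05  0.13 -0.11  1.34  0.    3.09]
```

```bash
python3 - <<'E'
from h import *
env.close(20)
p=env.read_tool_pos(); env.move_straight([p[0],p[1],.33],speed=.2)
P,o=pose(45,.030,.28); env.move_pose(P,o)
save("wrist","w1")
P[2]=.208
print("desc",env.move_straight(P,speed=.06,contact_N=4))
print(env.read_tool_pos(),env.read_ft_force(),env.read_time())
save("scene","s1")
P,o=pose(45,.012,.208)
r=env.move_straight(P,speed=.02,contact_N=1.5)
t=np.array(env.read_tool_pos()); a=np.radians(45)+q[2]
print("contact",r,(t[:2]-AX)@[-np.sin(a),np.cos(a)],(t[:2]-AX)@[np.cos(a),np.sin(a)],env.read_ft_force(),env.read_time())
save("top","t1")
E
python3 - <<'E'
import cv2
im=cv2.imread("pics/s1.png")[90:270,200:440]; cv2.imwrite("pics/s1z.png",cv2.resize(im,None,fx=3,fy=3))
E
```

```text
desc False
[0.5131181  0.09982618 0.20846123] [0.30328407 0.04684603 0.07915785] 6.1667
contact True 0.016116134501696997 0.023946171726136386 [-0.77210692  0.99414086  1.41847282] 6.9083
```

View pics/s1z.png

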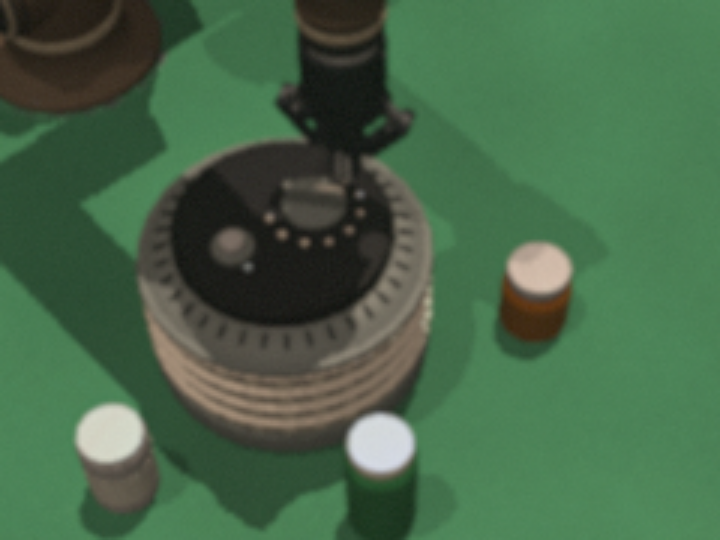

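View pics/w1.png

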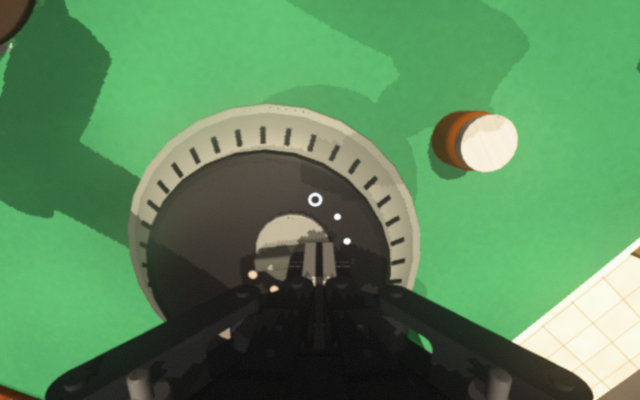

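The scene view shows the shut fingertip beside the pointer end, on its ccw side. Contact came at 16.1 mm, close to the expected 16.5, so I'll sweep.

```bash
python3 - <<'E'
from h import *
for b in np.arange(41,-39,-4.):
    P,o=pose(b,.0165,.208)
    r=env.move_straight(P,speed=.012,orientation=o,contact_N=12)
    F=np.array(env.read_ft_force()); print(b,r,F.round(1),round(env.read_time(),1))
    if r or np.linalg.norm(F)>14: print("STOP"); break
    if b==25: save("scene","s2")
save("scene","s3");save("top","t3")
E
python3 - <<'E'
import cv2
a=[cv2.resize(cv2.imread(f"pics/{n}.png")[125:185,260:340],None,fx=4.9,fy=4.9) for n in("s2","s3")]
cv2.imwrite("pics/s23.png",cv2.hconcat(a))
E
```

```text
41.0 False [-3.4  3.2 -1.9] 7.3
37.0 False [-1.6  1.8 -1.3] 7.6
33.0 False [-1.1 -0.7 -0. ] 7.9
29.0 False [ 0.  -0.5  0.2] 8.2
25.0 False [-0.   0.6 -0.6] 8.6
21.0 False [ 1.  -0.8 -0.8] 8.9
17.0 False [-0.5  0.4  0.1] 9.2
13.0 False [-1.7  1.5  1. ] 9.6
9.0 False [-1.8  2.6  0.6] 9.9
5.0 False [-1.4  1.  -0.6] 10.2
1.0 False [-0.6  0.   0.8] 10.5
-3.0 False [-0.3  0.6  0.2] 10.8
-7.0 False [ 0.4 -0.5 -1. ] 11.1
-11.0 False [ 0.1 -0.6 -0.3] 11.5
-15.0 False [-1.1  0.1  0.2] 11.8
-19.0 False [-0.3  3.6 -0.4] 12.1
-23.0 False [-0.1  2.1 -1. ] 12.4
-27.0 False [0.5 0.7 0.3] 12.7
-31.0 False [ 0.2  0.1 -0.2] 13.0
-35.0 False [-0.6 -0.  -0.3] 13.4
```

View pics/s23.png

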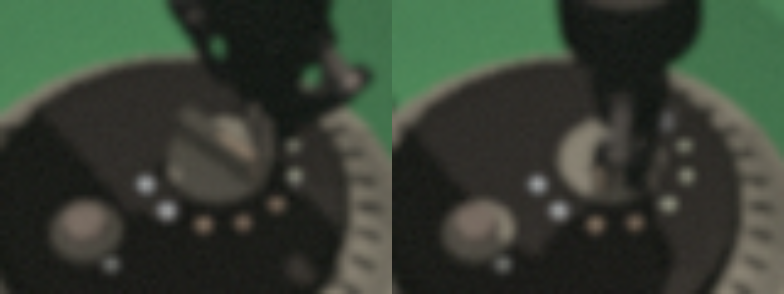

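There were three force peaks, so three clicks. I'll back off, lift, move clear and check the angle.

```bash
python3 - <<'E'
from h import *
P,o=pose(-35,.026,.208); env.move_straight(P,speed=.05)
P[2]=.29; env.move_straight(P,speed=.12)
env.move_pose([.33,-.2,.30],orient(0))
for cam in("top","scene"):
    save(cam,cam+"4")
    for t in("pointer_tip","selector_axis"):
        print(cam,t,[(np.round(r["pixel"],1).tolist(),round(r["confidence"],2),at_z(cam,r["pixel"],.2215).round(4).tolist()) for r in env.spot_point(cam,t)[:1]])
a=q[2]-np.radians(45);print("expect",AX,AX+.027*np.array([np.cos(a),np.sin(a)]),env.read_time())
for n,(x,y) in{"top":(270,220),"scene":(255,120)}.items():
    im=cv2.imread(f"pics/{n}4.png")[y:y+70,x:x+100]; cv2.imwrite(f"pics/{n}4z.png",cv2.resize(im,None,fx=6,fy=6,interpolation=cv2.INTER_CUBIC))
E
```

```text
top pointer_tip [([303.5, 245.9], 0.82, [0.5377, 0.0503, 0.2215])]
top selector_axis [([299.4, 254.7], 0.65, [0.5205, 0.0588, 0.2215])]
scene pointer_tip [([300.8, 159.0], 0.8, [0.5371, 0.0405, 0.2215])]
scene selector_axis [([304.3, 150.5], 0.58, [0.5159, 0.0634, 0.2215])]
expect [0.51891663 0.06185948] [0.53889725 0.04369978] 16.25
```

View pics/top4z.png

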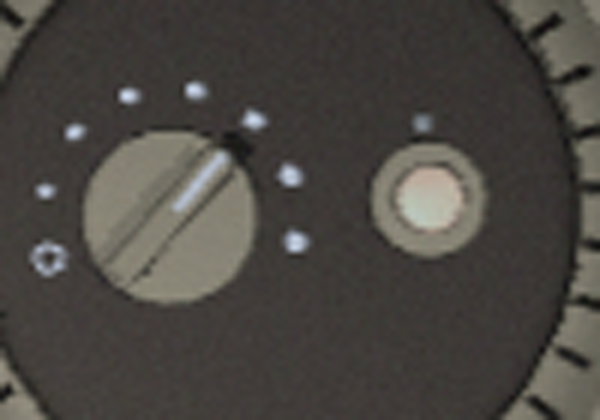

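View pics/scene4z.png

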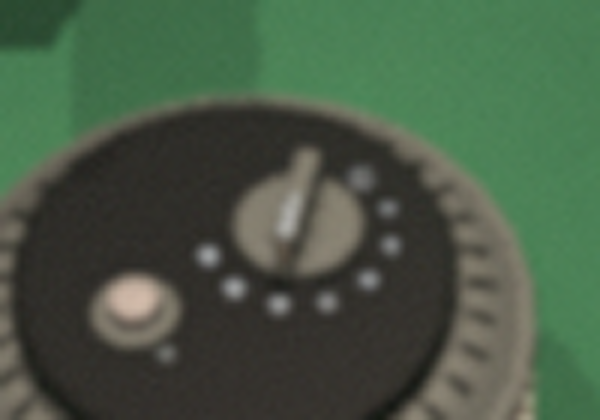

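The white line points at the fifth dot, at crop pixel (255,119), and the button is up. Now I'll press it.

```bash
python3 - <<'E'
from h import *
o=orient(0)
env.move_pose(np.r_[BT,.27],o)
env.move_straight(np.r_[BT,.214],speed=.06)
print(env.move_straight(np.r_[BT,.199],speed=.012,contact_N=9),env.read_tool_pos(),env.read_ft_force())
env.dwell(.3); print(env.read_tool_pos(),env.read_ft_force(),env.read_time())
save("scene","s5")
E
```

```text
True [ 0.52313571 -0.02604325  0.20215986] [-1.00926084 -0.14762379  4.08579323]
[ 0.5231201  -0.02604045  0.20204785] [-1.10689509 -0.20954975  5.5589709 ] 19.6333
```

The button is about 5 mm down at about 5.5 N, so fully pressed. I'll release it, move clear and check.

```bash
python3 - <<'E'
from h import *
env.move_straight(np.r_[BT,.29],speed=.08)
env.move_pose([.33,-.2,.30],orient(0))
print(env.read_ft_force())
for cam in("top","scene"):
    save(cam,cam+"6")
    for t,z in [("pointer_tip",.2215),("start_top",.207),("jar_low",0),("jar_tall",0),("tin",0)]:
        print(cam,t,[(round(r["confidence"],2),at_z(cam,r["pixel"],z).round(4).tolist()) for r in env.spot_point(cam,t)[:1]])
print(env.read_time())
a,b=[cv2.imread(f"pics/top{i}.png")[130:330,190:440] for i in(4,6)]
print("diff top4/top6",np.abs(a.astype(int)-b).max(), np.abs(cv2.GaussianBlur(a,(5,5),0).astype(int)-cv2.GaussianBlur(b,(5,5),0)).max())
cv2.imwrite("pics/top6z.png",cv2.resize(b,None,fx=2.9,fy=2.9,interpolation=cv2.INTER_CUBIC))
E
```

```text
[ 0.24864495 -0.35725459  0.59464259]
top pointer_tip [(0.76, [0.5389, 0.0411, 0.2215])]
top start_top [(0.5, [0.5209, -0.0258, 0.207])]
top jar_low [(0.65, [0.6238, 0.2613, 0.0])]
top jar_tall [(0.88, [0.7417, -0.0002, 0.0])]
top tin [(0.64, [0.5912, -0.1964, 0.0])]
scene pointer_tip [(0.76, [0.5448, 0.0417, 0.2215])]
scene start_top [(0.37, [0.5308, -0.0357, 0.207])]
scene jar_low [(0.74, [0.6213, 0.2542, 0.0])]
scene jar_tall [(0.91, [0.7449, -0.0007, 0.0])]
scene tin [(0.76, [0.5724, -0.1891, 0.0])]
22.5583
diff top4/top6 22 5
```

View pics/top6z.png

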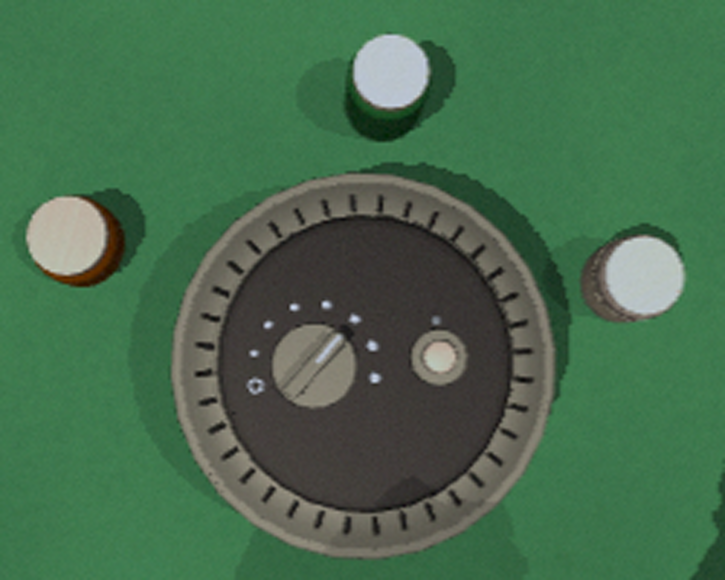

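The picture is unchanged from before the press apart from noise: the line points at the fifth dot (355,318) and the button is up.

```bash
python3 -c "
from rig import env
print(env.hand_in())"
```

```text
the job is handed in; nothing more can be done
None
```

The selector went from level 2 to level 5 and the start button was then pressed and released. I handed the job in at about 22.6 s of the 56 s allowed, with the arm clear of everything; no verdict is reported.

- **Selector:** I pushed the pointer end of the bar clockwise with the shut fingertips. There were three force peaks for the three clicks, with no logged force above 5 N. The white line points at the fifth dot in the overhead pictures before and after the press.
- **Start button:** I pressed it only after checking the selector. The TCP height put it about 4.95 mm down at about 5.5 N. Afterwards the overhead picture matched the pre-press one to within noise, so it is up again.
- **Jars and tin:** the arm went nowhere near them, and they show no movement between the overhead pictures from before and after the press.
- **Disagreements:** the detection network's positions for the jars, tin and button scatter by up to about 15 mm between shots. I relied on my own fit to the dial dots (residuals under 0.5 mm) and on comparing pictures instead. The small lamp by the button showed no visible change after the press.

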